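# Eject a cured helmet vent from the curing dock and set it on the paint stand

## Task

Slide the dock's gate fully open, then press the slanted ejector plunger all the way in so that the helmet vent is pushed out onto the ledge, and let the plunger spring back. Take the vent from the ledge and set it gently, right way up, lengthwise and centred on the raised bar of the paint stand, between the bar's two end lips. Then slide the gate fully shut again, let go of everything, and leave the jars, can, cup, tape and tools where they are.

Things in the scene. Friction and masses are not known exactly. Their poses are not given: they have to be found in the camera images.
- dock: Curing dock, fixed, placed and turned anew each time: dark base plate, low aluminium sleeve, tall grey head. Origin on the table under the sleeve's middle; z up, x away from the robot, y the way the vent comes out (robot's left). Sleeve: walls at x +-28 mm, 6 thick, y -50 to 50, top at 83 mm, floor at 45; clear roof over y -50 to 5, top at 87. Gate across its mouth at y 54, 6 thick
- hood_edge (a point): Middle of the front lower edge of the head's hood, at (-55, -97, 170) mm in the dock's frame. Head: x -40 to 60, y -141 to -53 mm; hood on it to the same y limits, 170 to 225 mm high, reaching forward to this edge, so that a vertical gripper cannot get down onto the ejector plunger below and in front of it: tilt the tool along the plunger's line
- ejector (a joint): Travel of the spring ejector plunger in m: 0 out (rest), 0.030 fully in. Line of travel 33 degrees off vertical: pressing goes down and away, along (0.545, 0, -0.839) in the dock's frame. Spring 2 N at rest, 8 N fully in, plus about 2 N to move the vent; springs back when released. A linkage moves a pusher plate along the dock's y by 3 times the travel, shoving the vent out, and draws it back after
- cap_face (a point): Middle of the outer face of the plunger's aluminium cap (disc 40 mm across, 12 mm thick, square to the line of travel); moves with it. At rest at (-85, -95, 110) mm in the dock's frame. Axes are the dock's
- gate (a joint): Travel of the steel gate in m: 0 shut, 0.065 fully open, sliding along the dock's +x. Sliding it takes about 2 N; it stays where it is left. While it is shut it blocks the vent
- gate_tab (a point): Middle of the gate's upright black grip tab, 16 mm (along the dock's x) x 14 mm (along y), reaching from 23 mm below this point to 19 mm above it; moves with the gate. At gate 0 it is at (0, 54, 113) mm in the dock's frame
- vent_center (a point): Centre of the loose helmet vent, a white louvred plastic block 44 mm wide (its x), 90 long (its y), 28 high (its z, up), about 0.12 kg. Starts in the sleeve within 2 mm of the dock's origin (in x, y), lengthwise along the dock's y, too tight between the walls to be gripped. When ejected it can be gripped from above across its 44 mm width
- ledge_mid (a point): Point on the ledge's top, at (0, 90, 45) mm in the dock's frame, where the middle of the vent's underside lies when fully ejected. The ledge is 36 mm wide (x -18 to 18), y 50 to 185 mm, top 45 mm above the table, with a 6 mm high lip at its far end; the vent overhangs it 4 mm on either side. Axes are the dock's
- stand_top (a point): Middle of the top of the paint stand's raised wooden bar, 45 mm above the table. Stand fixed, placed and turned anew each time: base plate 150 x 100 x 8 mm, bar 36 mm wide (its y), lengthwise along its x, with an 8 mm high lip at each end and 104 mm free between the lips for the 90 mm vent (lay the vent's y along the bar's x, either way round)
- jar_a: Small paint jar, 52 mm across, 75 mm high, loose; origin at its foot. Leave it alone
- jar_b: Paint jar, 60 mm across, 85 mm high, loose; origin at its foot. Leave it alone
- spray_can: Spray can, 64 mm across, 190 mm high, loose; origin at its foot. Leave it alone
- tape_roll: Roll of masking tape lying flat, 80 mm across, 25 mm high, loose; origin at its foot. Leave it alone
- mixing_cup: White mixing cup, 72 mm across, 80 mm high, loose; origin at its foot. Leave it alone
- brush: Brush lying on the table, loose; origin under its middle. Leave it alone
- airbrush: Steel airbrush lying on the table, about 140 mm long, loose; origin under its middle. Leave it alone
There are look-alikes about, which are no part of the job. There is more than one size of the part that bears stand_top; the job needs the largest.

How it is judged:
By the outcome, as a careful person would: the job done as asked, in the order asked, and still so for the second after the job is handed in, with the robot touching nothing.
It also fails if it takes over 72 s, if anything falls off the work surface, if the arm or the gripper's body presses on something with over 40 N, if the wrist force passes 120 N, or if a joint passes its speed limit or range.

## Robot

A 6-joint arm with a two-finger parallel gripper is mounted at the origin on the work surface. World frame = base frame: x ahead of the robot, y to its left, z up, the work surface at z = 0. Lengths are in mm, angles in rad, forces in N, time in s.
With the tool pointing down it reaches from about 350 to 1000 mm from the base axis. Payload 7.1 kg.
Tool frame: the origin (TCP) lies midway between the tips of the shut fingers; the grasp point (between the pads) lies 19 mm behind it; z points along the fingers, y is the line along which they close (so a half turn about z gives the same grasp; the last joint's range is limited). The gripper opens to 85 mm and grips with 20 to 120 N. Pads are 22 mm wide; open, the fingers measure 114 mm over their backs; the gripper's body (76 mm by 85 mm) begins 54 mm behind the grasp point. The pads swing forward as they close: fully open they stand 13 mm farther back than shut.
Start: joints at [1.247, 0.423, 1.63, -0, 1.089, -0.019], TCP at [187.532, 596.185, 231.319] pointing down, gripper open.
Joint ranges: [-3, 3], [-0.9, 2.11], [0.09, 2.58], [-1.31, 4.45], [0.11, 2.69], [-2.54, 2.54]. Speed limits (rad/s): [2.39, 2.39, 3.01, 3.14, 3.14, 3.14].

## Interface

Orientations are given as a rotation vector (axis times angle).
In Python, from plant import robot gives the robot as it stands.
- The arm moves only by the tool servo_tool, never from a script. Its argument "motion" is a list of rows, each a list of 3 entries, a list of its own where there are three numbers: the shift along the tool's x, y, z in mm, then the turn, a rotation vector about the tool's x, y, z in degrees, then the gripper's target within -1 to 1 (fully open at 1, half-way at 0, shut at -1). In form: [[[x, y, z], [rx, ry, rz], grip], ...]. A call has exactly 5 rows; each row is the pose to reach, as a shift and turn from the pose commanded when the call began, along the tool's axes at that moment; what a row does not reach only later rows make up. A row lasts 1/12 s, in which the tool goes at most 41.7 mm and 7.16 degrees, less where a joint would pass 70% of its speed; a pose out of reach is approached as far as the arm can. A call with a gripper value outside its range is refused whole. The fingers move at their own pace and stop on an object; the grip force is fixed at half the most. Time passes only in rows, so rows that repeat a pose let the fingers close, or fill a call up. It gives the time, the measured TCP pose, the force, the opening and the grip force at its end, in the units of the state.
- robot.get_obs(): the state, without advancing time (a new reading comes with each control period).
- robot.grab_frame(name): name is "scene" or "top" or "wrist"; returns (picture, depth): 384x512x3 uint8, red, green, blue; 384x512 float32, mm along the optical axis (not along the pixel's ray), 0 where there is no reading.
- robot.camera_params(name): a dict with "fx", "fy", "cx", "cy" (pixels), "k1" (the pictures are not rectified: a ray, as slopes to the right and down, at radius r is drawn at 1 + k1 r^2 times it, then the intrinsics apply), "cam_to_world" (4x4, takes a point from camera to world coordinates). Camera axes: x right, y up, looking along -z (the intrinsics and any distortion apply to the point x, -y, -z); pixel columns grow to the right and rows downward; lengths in mm; the calibration is good to about 2 mm. A picture is of the moment at which its call begins: read the wrist's pose just before it. camera_params takes no time and is no camera call; for the wrist camera it gives the pose at the moment of the call.
- robot.close_job(): hands the job in; it is judged then, once.
The state is a dict: "time_s": time; "joints": joint angles; "qvel": joint speeds; "joint_torque": joint torques, N m; "tcp_pos": TCP position; "orientation": TCP orientation; "contact_force": force on the tool from outside, world axes, zero at the start; "ft_torque": the same for the moment, N m; "opening": opening from 0.0 (shut) to 1.0 (fully open); "finger_force": force on a finger pad.
Only numpy, scipy, OpenCV 4.12 (cv2) and the standard library are available. Lean on these libraries where they do the work, as an engineer would, in place of code of your own. Each camera call takes 0.05 s, during which the arm holds its last target. There are 200 camera calls.

## Working session

There is one attempt and no reset: what is moved stays moved. The work goes in short steps, Python scripts to look and compute and a tool call to move; the robot and the scene stay as the last step left them, time stands still between calls to the robot, and variables do not carry over. Pictures are saved under pics/ and viewed, at most 10 in all, crops included, and the job is handed in when it is done.

Besides the shell and the picture viewer there is one more tool, called after ">>>" by a JSON object that holds its "fn" and its "kwargs". servo_tool: Moves the arm, as the interface text tells. Its arguments: {"type":"object","properties":{"motion":{"type":"array","items":{"type":"array"}}},"required":["motion"]}

```bash
ls; mkdir -p pics; cat > h.py <<'E'
import numpy as np, cv2
from scipy.spatial.transform import Rotation as R
from plant import robot
def snap(n,fn):
    P=robot.camera_params(n); im,d=robot.grab_frame(n)
    im=np.array(im); d=np.array(d); np.savez('pics/'+fn+'.npz',im=im,d=d,**{k:np.array(v) for k,v in P.items()})
    cv2.imwrite('pics/'+fn+'.png',im[:,:,::-1]); return im,d,P
def load(fn):
    z=np.load('pics/'+fn+'.npz'); return z['im'],z['d'],{k:z[k] for k in ('fx','fy','cx','cy','k1','cam_to_world')}
def rays(P,uv):
    uv=np.atleast_2d(np.float64(uv)); K=np.array([[P['fx'],0,P['cx']],[0,P['fy'],P['cy']],[0,0,1.]])
    s=cv2.undistortPoints(uv[:,None],K,np.array([float(P['k1']),0,0,0]))[:,0]
    T=np.array(P['cam_to_world']); v=np.c_[s[:,0],-s[:,1],-np.ones(len(s))]
    return T[:3,3],v@T[:3,:3].T
def plane(P,uv,z):
    o,v=rays(P,uv); return o+v*((z-o[2])/v[:,2])[:,None]
def cloud(d,P):
    h,w=d.shape; u,v=np.meshgrid(np.arange(w),np.arange(h)); o,r=rays(P,np.c_[u.ravel(),v.ravel()])
    return (o+r*d.ravel()[:,None]).reshape(h,w,3)
def tri(P1,a,P2,b):
    o1,v1=rays(P1,a);o2,v2=rays(P2,b);v1,v2=v1[0],v2[0]
    t=np.linalg.lstsq(np.c_[v1,-v2],o2-o1,rcond=None)[0]; p,q=o1+t[0]*v1,o2+t[1]*v2
    return (p+q)/2,np.linalg.norm(p-q)
def move(p,Rw):  # shift and turn (deg) in tool axes from current measured pose
    o=robot.get_obs(); R0=R.from_rotvec(o['orientation'])
    return R0.inv().apply(np.array(p)-o['tcp_pos']), np.degrees((R0.inv()*Rw).as_rotvec())
E
python3 - <<'E'
from h import *
np.set_printoptions(precision=3,suppress=True)
for n in('scene','top','wrist'):
    im,d,P=snap(n,n+'0'); print(n,P,(d>0).mean())
print(robot.get_obs())
a=[cv2.imread(f'pics/{n}0.png') for n in('scene','top')]
E
```

```text
pics
scene {'fx': 454.60563057727643, 'fy': 454.60563057727643, 'cx': 255.9041954905296, 'cy': 184.430441969182, 'k1': -0.12696426571526737, 'cam_to_world': array([[  -0.426,   -0.697,    0.577, 1393.178],
       [   0.905,   -0.32 ,    0.281,  337.059],
       [  -0.011,    0.642,    0.766, 1270.683],
       [   0.   ,    0.   ,    0.   ,    1.   ]])} 0.9958852132161459
top {'fx': 362.34180981435884, 'fy': 362.34180981435884, 'cx': 253.8410338286925, 'cy': 197.19256661731436, 'k1': 0.005846749657294932, 'cam_to_world': array([[  -0.003,    0.994,   -0.111,  445.034],
       [  -1.   ,   -0.002,    0.013,  -81.678],
       [   0.012,    0.111,    0.994, 1059.344],
       [   0.   ,    0.   ,    0.   ,    1.   ]])} 0.9959716796875
wrist {'fx': 345.0496398702539, 'fy': 345.0496398702539, 'cx': 257.9699286974072, 'cy': 193.4816760514016, 'k1': 0.027105994515086707, 'cam_to_world': array([[  0.299,  -0.905,  -0.301, 111.055],
       [  0.954,   0.284,   0.096, 619.149],
       [ -0.001,  -0.316,   0.949, 372.574],
       [  0.   ,   0.   ,   0.   ,   1.   ]])} 0.9958394368489584
{'time_s': 0.15, 'joints': array([ 1.247,  0.424,  1.631,  0.   ,  1.089, -0.019]), 'qvel': array([-0.   , -0.   , -0.003, -0.   , -0.002, -0.   ]), 'joint_torque': array([  0.   , -55.777, -28.202,   0.   ,   0.005,  -0.   ]), 'tcp_pos': array([187.396, 595.774, 230.71 ]), 'orientation': array([-0.477, -3.105,  0.002]), 'contact_force': array([-0.017, -0.157,  0.339]), 'ft_torque': array([-0.004,  0.014,  0.029]), 'finger_force': 0.0, 'opening': 1.0006417712143254}
```

View pics/top0.png

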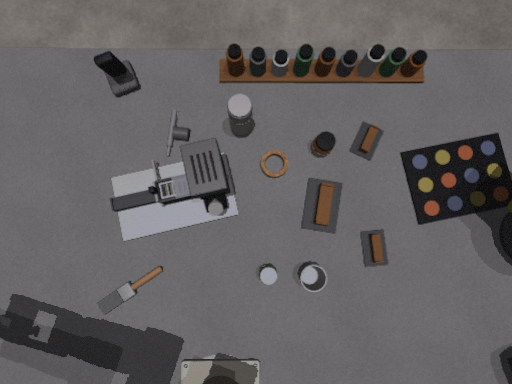

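View pics/scene0.png

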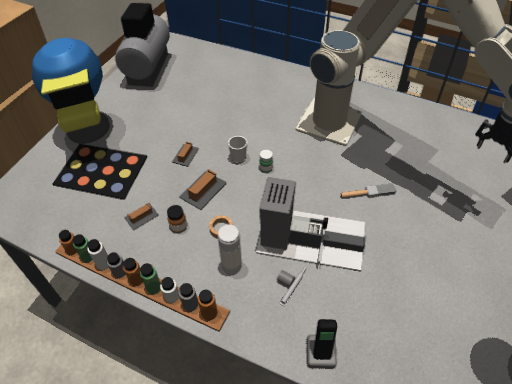

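Top view: dock with its hood at about (205,165), plunger cap (215,205), gate near (155,180) and ledge to the left (135,200). The largest stand is at (323,205), and smaller look-alikes are at (369,140) and (375,248).

```bash
python3 - <<'E'
from h import *
np.set_printoptions(precision=1,suppress=True)
def rect(pts):
    (c,s,a)=cv2.minAreaRect(np.float32(pts[:,:2])); return np.array(c),np.array(s),a
for n in('top','scene'):
    im,d,P=load(n+'0'); C=cloud(d,P); z=C[...,2]; X,Y=C[...,0],C[...,1]
    print(n,'table z',np.median(z[(z<10)&(z>-10)]))
    dock=(X>330)&(X<620)&(Y<330)&(Y>-40)
    def blob(m):
        m=cv2.morphologyEx(m.astype(np.uint8),cv2.MORPH_OPEN,np.ones((2,2)))
        k,l,st,_=cv2.connectedComponentsWithStats(m)
        return [l==i for i in range(1,k) if st[i,4]>25]
    for name,lo,hi in(('hood',212,240),('tab/cap',95,140),('sleeve',75,92),('ledge',38,56),('base',3,20)):
        for b in blob(dock&(z>lo)&(z<hi)):
            p=C[b]; c,s,a=rect(p); print(name,b.sum(),'c',c,'s',s,'a',a,'z',np.median(p[:,2]),'col',np.median(im[b],0))
    reg=(X>300)&(X<600)&(Y<-80)&(Y>-420)
    for b in blob(reg&(z>36)&(z<60)):
        p=C[b]; c,s,a=rect(p); print('stand',b.sum(),c,s,a,np.median(p[:,2]),np.median(im[b],0))
    for b in blob(reg&(z>4)&(z<14)):
        p=C[b]; c,s,a=rect(p); print('plate',b.sum(),c,s,a,np.median(p[:,2]))
im,d,P=load('top0'); a=cv2.resize(im[120:250,90:250],None,fx=4.6,fy=4.6,interpolation=cv2.INTER_CUBIC); cv2.imwrite('pics/topcrop.png',a[:,:,::-1])
E
```

```text
top table z 0.5162470665292176
hood 1182 c [528.7  -0.7] s [213.4  93.5] a 20.417821884155273 z 225.3770551747275 col [100.  98.  99.]
tab/cap 61 c [565.  178.1] s [15.7 28.6] a 20.054359436035156 z 119.9006681093631 col [35. 35. 36.]
tab/cap 178 c [495.4 -34.5] s [132.7  38.1] a 59.11078643798828 z 108.81384999423506 col [132. 128. 130.]
sleeve 416 c [580.2 115.1] s [121.8  69.6] a 88.07715606689453 z 86.67547554666845 col [116.  117.5 124. ]
sleeve 116 c [548.7  14.2] s [20.8 57.6] a 12.15114688873291 z 77.59574467989415 col [20.  20.5 21. ]
sleeve 35 c [543.9 151.7] s [32.5  9.9] a 81.5894775390625 z 79.60201765359159 col [59. 59. 61.]
ledge 562 c [520.2 109.7] s [404.6  73.6] a 78.85089111328125 z 45.167933634943154 col [67. 66. 69.]
base 610 c [546.8 113.7] s [433.   81.2] a 73.1114501953125 z 10.674919152560278 col [157. 158. 161.]
base 2797 c [481.  111.3] s [177.4 350.2] a 16.312551498413086 z 10.135892503572222 col [157. 159. 168.]
base 71 c [345.6 184.8] s [18.6 42.9] a 33.78255081176758 z 16.169381649371417 col [109.  98.  77.]
stand 561 [ 538.8 -298.3] [ 46.7 120.1] 81.16
[... 1220 characters left out ...]
612.8 151.6] s [80.4 34.7] a 76.33914947509766 z 10.547394167660741 col [189. 189. 186.]
base 587 c [971.5 325.8] s [832.9 134.6] a 10.706908226013184 z 10.993426067476776 col [231. 226. 221.]
stand 62 [ 335.4 -252. ] [59.7 49.7] 29.949668884277344 44.34767215959107 [89.5 87.5 83. ]
stand 52 [ 344.1 -232.5] [33.5 75. ] 68.60154724121094 42.450989924287455 [77. 75. 72.]
stand 66 [855.9  86.1] [1185.1   47.6] 22.73653793334961 43.19232428160001 [51. 76. 55.]
stand 290 [ 528.  -283.7] [ 37.6 148.1] 78.62937927246094 44.48329364298513 [161. 110.  72.]
plate 245 [ 538.3 -254.5] [ 36.2 133. ] 80.9215316772461 7.859028101779359
plate 51 [ 597.6 -318.4] [57.8 22.9] 61.44518280029297 7.64323514638204
```

View pics/topcrop.png

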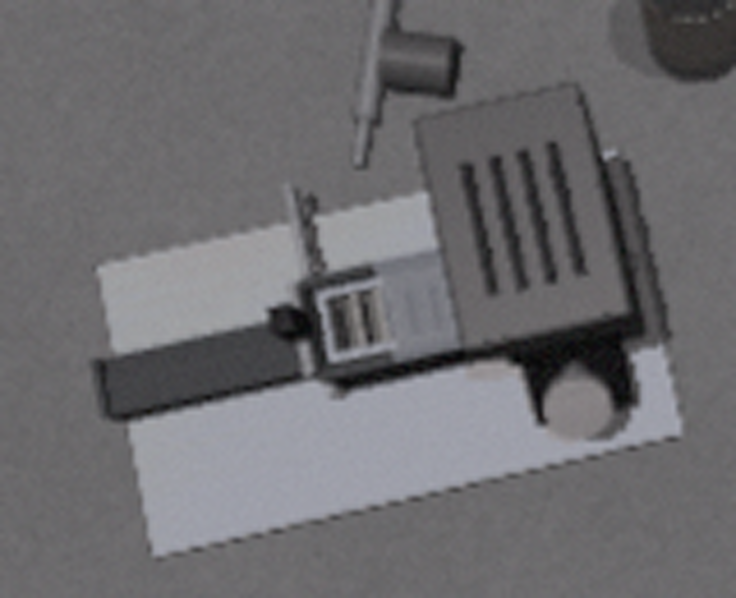

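Crop: hood top corners at about (415,120), (577,84), (640,325), (465,352). The ledge's far end runs (97,362)–(107,418), the tab top is at (288,320) and the cap face at (580,405). I'll fit the dock pose rigidly to these.

```bash
cat >> h.py <<'E'
def fit2(src,dst):
    s,d=np.array(src)[:,:2],np.array(dst)[:,:2]; a,b=s-s.mean(0),d-d.mean(0)
    th=np.arctan2((a[:,0]*b[:,1]-a[:,1]*b[:,0]).sum(),(a*b).sum()); M=R.from_euler('z',th).as_matrix()[:2,:2]
    t=d.mean(0)-M@s.mean(0); return th,t,d-(s@M.T+t)
E
python3 - <<'E'
from h import *
np.set_printoptions(precision=1,suppress=True)
im,d,P=load('top0')
cr=[((415,120),(60,-53,225)),((577,84),(60,-141,225)),((640,325),(-55,-141,225)),((465,352),(-55,-53,225)),((97,362),(18,185,51)),((107,418),(-18,185,51)),((288,320),(0,54,132)),((580,405),(-85,-95,110))]
W=[plane(P,np.array(c)/4.6+[90,120]-0.4,q[2])[0] for c,q in cr]
th,t,r=fit2([q for _,q in cr],W); print('dock',np.degrees(th),t); print(r)
# stand: orange wood bar mask
for n in('top','scene'):
    im,d,P=load(n+'0'); C=cloud(d,P); hsv=cv2.cvtColor(im,cv2.COLOR_RGB2HSV)
    m=(hsv[...,0]<18)&(hsv[...,1]>100)&(C[...,0]>420)&(C[...,0]<640)&(C[...,1]<-190)&(C[...,1]>-330)&(C[...,2]>25)
    k,l,st,_=cv2.connectedComponentsWithStats(m.astype(np.uint8))
    i=1+np.argmax(st[1:,4]); mm=l==i; b=mm&(C[...,2]>40)&(C[...,2]<49); print(n,st[i],mm.sum())
    q=np.argwhere(b)[:,::-1]; p=plane(P,q,45)[:,:2]; print(cv2.minAreaRect(np.float32(p)),np.median(C[b][:,2]))
    u,s,v=np.linalg.svd(p-p.mean(0),full_matrices=False); print(p.mean(0),np.degrees(np.arctan2(v[0,1],v[0,0])))
    h=mm&(C[...,2]>50); print('lips',h.sum())
    k,l2,st2,c2=cv2.connectedComponentsWithStats(h.astype(np.uint8)); print(plane(P,c2[1:],53))
E
```

```text
dock 13.705252156338913 [582.7 118.8]
[[ 6.4 -0.3]
 [ 4.4  2.8]
 [-8.4 -2.8]
 [-1.1 -0.4]
 [-1.3  1.3]
 [-0.3  2.5]
 [-0.3 -3.3]
 [ 0.7  0.2]]
top [314 183  20  42 560] 560
((538.909423828125, -291.5465087890625), (36.977108001708984, 104.09576416015625), 80.38368225097656) 45.194653509633156
[ 538.5 -291.4] 170.36688686824868
lips 61
[[ 592.6 -300.6   53. ]
 [ 579.8 -302.7   53. ]
 [ 577.  -313.9   53. ]
 [ 565.7 -302.3   53. ]
 [ 484.5 -282.    53. ]]
scene [188 169  28  29 351] 351
((544.5530395507812, -289.7220458984375), (40.86119842529297, 113.38428497314453), 80.69815063476562) 44.88397683584333
[ 544.3 -290.5] -7.381708601609763
lips 45
[[ 488.6 -283.3   53. ]
 [ 513.  -291.1   53. ]
 [ 505.4 -268.8   53. ]
 [ 515.1 -267.5   53. ]
 [ 550.6 -300.3   53. ]
 [ 559.3 -275.1   53. ]
 [ 595.9 -298.4   53. ]
 [ 581.1 -300.9   53. ]
 [ 586.7 -291.6   53. ]
 [ 583.8 -285.3   53. ]]
```

>>> {"fn": "servo_tool", "kwargs": {"motion": [[[-33,-19,-2],[0,0,0],1],[[-66,-38,-4],[0,0,0],1],[[-99,-58,-6],[0,0,0],1],[[-132,-77,-8],[0,0,0],1],[[-164,-97,-10],[0,0,0],1]]}}

```text
time_s: 0.57
tcp_pos: [315.7, 453.0, 241.2]
orientation: [-0.476, -3.105, 0.0]
contact_force: [0.5, 0.4, -0.4]
opening: 0.997
finger_force: 0.0
```

>>> {"fn": "servo_tool", "kwargs": {"motion": [[[-33,-19,-2],[0,0,0],1],[[-66,-38,-4],[0,0,0],1],[[-99,-58,-6],[0,0,0],1],[[-132,-77,-8],[0,0,0],1],[[-164,-97,-10],[0,0,0],1]]}}

```text
time_s: 0.98
tcp_pos: [443.2, 311.1, 251.4]
orientation: [0.477, 3.105, 0.0]
contact_force: [0.2, -0.3, 0.0]
opening: 1.001
finger_force: 0.0
```

>>> {"fn": "servo_tool", "kwargs": {"motion": [[[-33,-19,-2],[0,0,6],1],[[-66,-38,-4],[0,0,12],1],[[-99,-58,-6],[0,0,18],1],[[-132,-77,-8],[0,0,24],1],[[-164,-97,-10],[0,0,30],1]]}}

```text
time_s: 1.4
tcp_pos: [570.5, 169.3, 261.3]
orientation: [-1.272, -2.872, 0.0]
contact_force: [0.4, 1.1, 0.3]
opening: 1.001
finger_force: 0.0
```

>>> {"fn": "servo_tool", "kwargs": {"motion": [[[0,0,0],[0,0,7],0],[[0,0,0],[0,0,14],0],[[0,0,0],[0,0,21],0],[[0,0,0],[0,0,29],0],[[0,0,0],[0,0,29],0]]}}

```text
time_s: 1.82
tcp_pos: [569.4, 170.7, 261.0]
orientation: [-1.95, -2.462, 0.001]
contact_force: [0.1, 0.5, 0.2]
opening: 0.496
finger_force: 0.0
```

```bash
python3 - <<'E'
from h import *
np.set_printoptions(precision=2,suppress=True)
o=robot.get_obs(); print(o['time_s'],o['tcp_pos'],o['joints'],o['opening'],R.from_rotvec(o['orientation']).as_matrix())
snap('wrist','w1')
E
```

```text
1.8167 [569.39 170.68 260.96] [ 0.27  0.35  1.67 -0.    1.12  0.04] 0.4962029281392459 [[-0.23  0.97 -0.  ]
 [ 0.97  0.23 -0.  ]
 [-0.   -0.   -1.  ]]
```

View pics/w1.png

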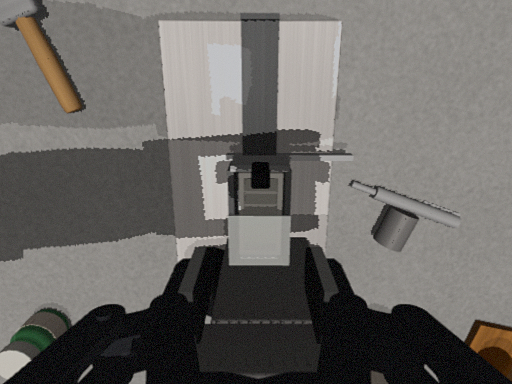

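Wrist view: dock lines up with the image. The tab is at (260,173), the gate bar along row 157, and the ledge runs up columns 243–278 with its lip at about row 15.

```bash
python3 - <<'E'
from h import *
np.set_printoptions(precision=2,suppress=True)
im,d,P=load('w1'); C=cloud(d,P); z=C[...,2]
th=np.radians(13.7); M=np.array([[np.cos(th),-np.sin(th)],[np.sin(th),np.cos(th)]]); t=np.array([582.7,118.8])
D=(C[...,:2]-t)@M   # dock frame
x,y=D[...,0],D[...,1]
L=(abs(z-45)<4)&(abs(x)<40)&(y>70)&(y<175); L[190:]=0
rows=[]
for r in np.unique(np.argwhere(L)[:,0]):
    c=np.argwhere(L[r])[:,0]
    if len(c)>15: rows.append(plane(P,[[c.min()-.5,r],[c.max()+.5,r]],45)[:,:2])
rows=np.array(rows); mid=rows.mean(1); w=np.linalg.norm(rows[:,0]-rows[:,1],axis=1)
v=np.linalg.svd(mid-mid.mean(0))[2][0]; print('ledge n',len(rows),'w',np.median(w),'axis',np.degrees(np.arctan2(-v[0],v[1]))%180,'x off',np.median((mid-t)@M,0), 'z',np.median(z[L]))
T=(z>122)&(z<140)&(abs(x)<40)&(abs(y-54)<30); q=np.argwhere(T)[:,::-1]; p=plane(P,q,132)[:,:2]; print('tab top',T.sum(),np.median(z[T]),(p.min(0)+p.max(0))/2,((p-t)@M).min(0),((p-t)@M).max(0))
lip=(z>48.5)&(z<56)&(abs(x)<25)&(y>160); print('lip',lip.sum(),D[lip].min(0),D[lip].max(0))
pl=(z>5)&(z<14)&(y>90); print('plate',np.percentile(x[pl],[1,99]),y[pl].max())
bar=(z>80)&(z<95)&(x>35)&(x<90)&(abs(y-54)<15); print('gatebar',bar.sum(),D[bar].min(0),D[bar].max(0),np.median(D[bar],0),np.median(z[bar]))
e=plane(P,[[300,157],[345,157.0]],88)[:,:2]; print((e-t)@M)
E
```

```text
ledge n 111 w 36.595373505335786 axis 12.794082080149735 x off [  1.59 125.3 ] z 44.378525140575164
tab top 361 130.98992458262427 [571.02 173.19] [-6.44 47.98] [ 9.17 63.34]
lip 265 [-15.49 184.46] [ 20.3  189.73]
plate [-221.08   85.12] 208.08528333917232Traceback (most recent call last):
  File "<stdin>", line 17, in <module>
    return umr_minimum(a, axis, None, out, keepdims, initial, where)
ValueError: zero-size array to reduction operation minimum which has no identity
```

>>> {"fn": "servo_tool", "kwargs": {"motion": [[[2,2,33],[0,0,0],0],[[2,2,66],[0,0,0],0],[[2,2,99],[0,0,0],0],[[2,2,130],[0,0,0],0],[[2,2,147],[0,0,0],0]]}}

```text
time_s: 2.28
tcp_pos: [568.9, 172.9, 110.8]
orientation: [-1.937, -2.47, 0.006]
contact_force: [-0.3, -0.5, -0.1]
opening: 0.502
finger_force: 0.0
```

>>> {"fn": "servo_tool", "kwargs": {"motion": [[[0,0,8],[0,0,0],0],[[0,0,16],[0,0,0],-1],[[0,0,16],[0,0,0],-1],[[0,0,16],[0,0,0],-1],[[0,0,16],[0,0,0],-1]]}}

```text
time_s: 2.7
tcp_pos: [570.8, 173.4, 98.3]
orientation: [-1.943, -2.468, 0.0]
contact_force: [1.0, 0.8, -13.9]
opening: 0.177
finger_force: 59.4
```

>>> {"fn": "servo_tool", "kwargs": {"motion": [[[0,0,0],[0,0,0],-1],[[0,3,0],[0,0,0],-1],[[0,8,0],[0,0,0],-1],[[0,14,0],[0,0,0],-1],[[0,20,0],[0,0,0],-1]]}}

```text
time_s: 3.12
tcp_pos: [590.7, 178.0, 98.2]
orientation: [-1.944, -2.467, 0.001]
contact_force: [-1.1, -0.7, -12.5]
opening: 0.175
finger_force: 59.7
```

>>> {"fn": "servo_tool", "kwargs": {"motion": [[[0,8,0],[0,0,0],-1],[[0,18,0],[0,0,0],-1],[[0,28,0],[0,0,0],-1],[[0,37,0],[0,0,0],-1],[[0,42,0],[0,0,0],-1]]}}

```text
time_s: 3.53
tcp_pos: [632.9, 187.9, 98.2]
orientation: [1.944, 2.467, 0.0]
contact_force: [-0.2, -4.3, -9.2]
opening: 0.178
finger_force: 59.9
```

>>> {"fn": "servo_tool", "kwargs": {"motion": [[[0,2,0],[0,0,0],-1],[[0,4,0],[0,0,0],-1],[[0,4,0],[0,0,0],-1],[[0,4,0],[0,0,0],-1],[[0,4,0],[0,0,0],-1]]}}

```text
time_s: 3.95
tcp_pos: [633.3, 188.0, 98.2]
orientation: [-1.943, -2.466, 0.006]
contact_force: [-8.2, -6.6, -4.1]
opening: 0.173
finger_force: 60.9
```

>>> {"fn": "servo_tool", "kwargs": {"motion": [[[0,0,0],[0,0,0],0],[[0,0,0],[0,0,0],0],[[0,0,0],[0,0,0],0],[[0,0,-20],[0,0,0],0],[[0,0,-60],[0,0,0],0]]}}

```text
time_s: 4.37
tcp_pos: [633.2, 188.5, 155.3]
orientation: [-1.941, -2.465, 0.008]
contact_force: [-0.3, -0.3, -0.4]
opening: 0.501
finger_force: 0.0
```

>>> {"fn": "servo_tool", "kwargs": {"motion": [[[0,0,-40],[0,0,0],0],[[0,-20,-75],[0,0,0],0],[[0,-50,-92],[0,0,0],-1],[[0,-90,-92],[0,0,0],-1],[[0,-130,-92],[0,0,0],-1]]}}

```text
time_s: 4.78
tcp_pos: [509.8, 158.9, 253.3]
orientation: [1.941, 2.465, 0.009]
contact_force: [0.5, -0.4, -0.2]
opening: 0.082
finger_force: 0.0
```

>>> {"fn": "servo_tool", "kwargs": {"motion": [[[0,-30,0],[0,0,0],-1],[[0,-50,0],[-3,0,0],-1],[[0,-64,0],[-9,0,0],-1],[[0,-64,0],[-16,0,0],-1],[[0,-64,0],[-22,0,0],-1]]}}

```text
time_s: 5.2
tcp_pos: [447.0, 143.8, 252.5]
orientation: [1.772, 2.25, 0.45]
contact_force: [0.6, 0.6, -0.8]
opening: 0.001
finger_force: 0.0
```

```bash
cat >> h.py <<'E'
TH=np.radians(13.1); RZ=R.from_euler('z',TH); O=np.array([583.2,120.6,0])
def dk(p): return RZ.apply(p)+O
RD=RZ*R.from_matrix(np.array([[0,1,0],[1,0,0],[0,0,-1.]]).T)  # tool down, y along dock x
RT=RZ*R.from_matrix(np.array([[0,1,0],[.839,0,.545],[.545,0,-.839]]).T)
E
python3 - <<'E'
from h import *
np.set_printoptions(precision=1,suppress=True)
o=robot.get_obs(); print(o['time_s'],o['tcp_pos'],o['joints'],o['opening'],o['contact_force'])
im,d,P=snap('top','top1'); C=cloud(d,P)
# cap in top picture: bright disc
z=C[...,2]; D=RZ.inv().apply(C.reshape(-1,3)-O).reshape(C.shape)
m=(abs(D[...,0]+85)<35)&(abs(D[...,1]+95)<35)&(z>85)&(z<135)
print('cap',m.sum(),np.median(C[m],0),(D[m].min(0)+D[m].max(0))/2)
m=(abs(D[...,0]-65)<25)&(abs(D[...,1]-54)<25)&(z>118)&(z<145); print('tab',m.sum(),np.median(D[m],0))
c=np.array([522.6,7.8,110]); dd=RZ.apply([.545,0,-.839])
for b in(60,10): print(move(c-b*dd,RT))
E
```

```text
5.2 [447.  143.8 252.5] [ 0.3  0.   2.2 -0.   0.6  0.1] 0.0010971696068034895 [ 0.6  0.6 -0.8]
cap 179 [522.2   8.3 111.3] [-84.6 -95.2 110.2]
tab 44 [ 61.9  52.7 131.2]
(array([-149.6,  -23. ,   87.7]), array([-10.4,  -0.2,   0.4]))
(array([-149.8,  -14. ,  136.9]), array([-10.4,  -0.2,   0.4]))
```

>>> {"fn": "servo_tool", "kwargs": {"motion": [[[-36,-20,0],[-3,0,0],-1],[[-74,-23,12],[-6,0,0],-1],[[-112,-23,36],[-10.4,0,0],-1],[[-150,-23,60],[-10.4,0,0.4],-1],[[-150,-23,88],[-10.4,0,0.4],-1]]}}

```text
time_s: 5.67
tcp_pos: [466.0, 53.0, 210.0]
orientation: [1.695, 2.162, 0.633]
contact_force: [-0.3, 1.1, 0.8]
opening: -0.002
finger_force: 0.0
```

>>> {"fn": "servo_tool", "kwargs": {"motion": [[[0,0,20],[0,0,0],-1],[[0,0,40],[0,0,0],-1],[[0,0,50],[0,0,0],-1],[[0,0,50],[0,0,0],-1],[[0,0,50],[0,0,0],-1]]}}

```text
time_s: 6.08
tcp_pos: [490.4, 61.6, 166.3]
orientation: [1.697, 2.166, 0.632]
contact_force: [0.8, 0.3, 0.0]
opening: 0.002
finger_force: 0.0
```

```bash
python3 - <<'E'
from h import *
np.set_printoptions(precision=1,suppress=True)
o=robot.get_obs(); print(o['time_s'],o['tcp_pos'],o['joints'],o['contact_force'])
D=RZ.inv().apply(o['tcp_pos']-O); print(D)
c=np.array([522.4,8.0,110]); dd=RZ.apply([.545,0,-.839])
for b in(0,-30): print(move(c-b*dd,RT))
for n in('top0','top1'):
    im,d,P=load(n); C=cloud(d,P); D=RZ.inv().apply(C.reshape(-1,3)-O).reshape(C.shape); z=C[...,2]
    m=(abs(D[...,0]-32)<60)&(abs(D[...,1]-54)<25)&(z>118)&(z<145); print('tab',m.sum(),np.median(D[m],0))
E
```

```text
6.0833 [490.4  61.6 166.3] [ 0.   0.2  2.3  1.   0.2 -1.2] [0.8 0.3 0. ]
[-103.7  -36.4  166.3]
(array([-61. , -13.6,  56.2]), array([-1.5, -1.6,  0.3]))
(array([-61.9, -12.8,  86.2]), array([-1.5, -1.6,  0.3]))
tab 41 [ -2.6  52.  131.9]
tab 44 [ 61.9  52.7 131.2]
```

>>> {"fn": "servo_tool", "kwargs": {"motion": [[[-15,-14,0],[0.5,-0.4,0],-1],[[-30,-14,5],[1,-0.8,0],-1],[[-45,-14,15],[1.5,-1.2,0],-1],[[-61,-14,25],[2,-1.6,0],-1],[[-61,-14,36],[2,-1.6,0],-1]]}}

```text
time_s: 6.5
tcp_pos: [513.4, 2.7, 128.7]
orientation: [1.711, 2.164, 0.57]
contact_force: [0.6, 0.1, 0.1]
opening: -0.0
finger_force: 0.0
```

```bash
python3 - <<'E'
from h import *
np.set_printoptions(precision=2,suppress=True)
o=robot.get_obs(); print(o['time_s'],o['tcp_pos'],o['joints'],o['contact_force'])
print(RZ.inv().apply(o['tcp_pos']-O),RZ.inv().apply(R.from_rotvec(o['orientation']).as_matrix()[:,2]))
c=np.array([522.4,8.0,110]); dd=RZ.apply([.545,0,-.839])
for b in(10,0,-32): print(move(c-b*dd,RT))
E
```

```text
6.5 [513.36   2.67 128.69] [-0.11  0.33  2.26  1.28  0.17 -1.58] [0.61 0.12 0.15]
[-94.75 -99.03 128.69] [ 0.5  -0.   -0.87]
(array([ 3.18, -1.14, 11.19]), array([-3.23,  0.17,  0.3 ]))
(array([ 3.21, -0.58, 21.18]), array([-3.23,  0.17,  0.3 ]))
(array([ 3.3 ,  1.23, 53.14]), array([-3.23,  0.17,  0.3 ]))
```

>>> {"fn": "servo_tool", "kwargs": {"motion": [[[2,-1,10],[0,0,0],-1],[[3,-0.6,18],[0,0,0],-1],[[3,-0.5,22],[0,0,0],-1],[[3,-0.5,24],[0,0,0],-1],[[3,-0.4,26],[0,0,0],-1]]}}

```text
time_s: 6.92
tcp_pos: [523.3, 10.3, 105.4]
orientation: [1.711, 2.167, 0.572]
contact_force: [-1.4, -0.4, 4.3]
opening: -0.0
finger_force: 2.5
```

>>> {"fn": "servo_tool", "kwargs": {"motion": [[[0,0.2,2.5],[0,0,0],-1],[[0,0.4,5],[0,0,0],-1],[[0,0.5,7.5],[0,0,0],-1],[[0,0.6,10],[0,0,0],-1],[[0,0.7,12.5],[0,0,0],-1]]}}

```text
time_s: 7.33
tcp_pos: [529.9, 11.8, 95.0]
orientation: [1.711, 2.167, 0.572]
contact_force: [-3.0, -0.7, 7.2]
opening: 0.003
finger_force: 3.7
```

>>> {"fn": "servo_tool", "kwargs": {"motion": [[[0,0.2,2.5],[0,0,0],-1],[[0,0.4,5],[0,0,0],-1],[[0,0.5,7.5],[0,0,0],-1],[[0,0.6,9.5],[0,0,0],-1],[[0,0.7,11.5],[0,0,0],-1]]}}

```text
time_s: 7.75
tcp_pos: [535.9, 13.3, 85.5]
orientation: [1.711, 2.167, 0.572]
contact_force: [-4.0, -0.2, 9.8]
opening: 0.001
finger_force: 4.8
```

```bash
python3 - <<'E'
from h import *
np.set_printoptions(precision=2,suppress=True)
o=robot.get_obs(); print(o['time_s'],o['tcp_pos'],o['joints'],o['contact_force'])
c=np.array([522.4,8.0,110]); dd=RZ.apply([.545,0,-.839])
print('along',(o['tcp_pos']-c)@dd)
print(RZ.inv().apply(o['tcp_pos']-O), move(c+30*dd,RT))
E
```

```text
7.75 [535.94  13.25  85.46] [-0.08  0.46  2.23  1.88  0.16 -2.16] [-3.96 -0.24  9.79]
along 28.42513629555451
[-70.37 -93.84  85.46] (array([-2.05,  1.39,  1.53]), array([-3.27,  0.04,  0.33]))
```

>>> {"fn": "servo_tool", "kwargs": {"motion": [[[0,0.1,1],[0,0,0],-1],[[0,0.2,2],[0,0,0],-1],[[0,0.3,3],[0,0,0],-1],[[0,0.3,4],[0,0,0],-1],[[0,0.3,4],[0,0,0],-1]]}}

```text
time_s: 8.17
tcp_pos: [536.8, 13.5, 84.3]
orientation: [1.71, 2.164, 0.573]
contact_force: [-28.8, -6.3, 52.0]
opening: -0.001
finger_force: 29.4
```

```bash
python3 - <<'E'
from h import *
np.set_printoptions(precision=2,suppress=True)
o=robot.get_obs(); print(o['time_s'],o['tcp_pos'],o['joints'],o['contact_force'])
c=np.array([522.4,8.0,110]); dd=RZ.apply([.545,0,-.839])
print('along',(o['tcp_pos']-c)@dd)
im,d,P=snap('top','top2'); C=cloud(d,P); D=RZ.inv().apply(C.reshape(-1,3)-O).reshape(C.shape); z=C[...,2]
m=(abs(D[...,0])<30)&(D[...,1]>25)&(D[...,1]<190)&(z>66)&(z<80); q=np.argwhere(m)[:,::-1]
print('vent',m.sum(),D[m].min(0),D[m].max(0))
E
```

```text
8.1667 [536.78  13.46  84.26] [-0.08  0.46  2.23  1.92  0.16 -2.2 ] [-28.78  -6.35  52.  ]
along 29.899390625943546
vent 357 [-23.59  26.25  66.18] [ 23.41 135.13  77.4 ]
```

>>> {"fn": "servo_tool", "kwargs": {"motion": [[[0,-0.3,-5],[0,0,0],-1],[[0,-1,-15],[0,0,0],-1],[[0,-2,-30],[0,0,0],-1],[[0,-3,-50],[0,0,0],-1],[[0,-4,-80],[0,0,0],-1]]}}

```text
time_s: 8.63
tcp_pos: [505.1, 7.2, 135.1]
orientation: [1.711, 2.169, 0.576]
contact_force: [-0.2, 0.5, -0.4]
opening: 0.002
finger_force: 0.0
```

>>> {"fn": "servo_tool", "kwargs": {"motion": [[[0,-2,-20],[0,0,0],-1],[[0,-4,-50],[0,0,0],0],[[0,-6,-80],[0,0,0],0.5],[[0,-6,-80],[7,0,0],0.8],[[0,-6,-80],[14,0,0],0.8]]}}

```text
time_s: 9.05
tcp_pos: [460.6, -0.4, 201.7]
orientation: [1.777, 2.265, 0.45]
contact_force: [0.8, 0.6, -0.2]
opening: 0.565
finger_force: 0.0
```

```bash
python3 - <<'E'
from h import *
np.set_printoptions(precision=2,suppress=True)
o=robot.get_obs(); print(o['time_s'],o['tcp_pos'],o['joints'],o['contact_force'],RZ.inv().apply(o['tcp_pos']-O))
print(move(dk([0,0,0])*0+dk([0,70,230]),RD))
E
```

```text
9.05 [460.63  -0.4  201.7 ] [-0.12  0.1   2.23  0.32  0.47 -0.62] [ 0.76  0.59 -0.19] [-146.8   -90.07  201.7 ]
(array([158.36, 148.09,  31.06]), array([21.98, -0.75,  0.65]))
```

>>> {"fn": "servo_tool", "kwargs": {"motion": [[[38,0,-8],[7,0,0],0.8],[[76,10,-8],[14,0,0],0.8],[[114,20,-8],[22,-0.7,0.6],0.8],[[152,40,0],[22,-0.7,0.6],0.8],[[158,75,8],[22,-0.7,0.6],0.8]]}}

```text
time_s: 9.47
tcp_pos: [488.1, 168.9, 222.9]
orientation: [-1.947, -2.462, 0.003]
contact_force: [-0.0, -0.8, -0.8]
opening: 0.898
finger_force: 0.0
```

```bash
python3 - <<'E'
from h import *
np.set_printoptions(precision=2,suppress=True)
o=robot.get_obs(); print(o['time_s'],o['tcp_pos'],RZ.inv().apply(o['tcp_pos']-O),o['opening'])
print(move(dk([0,60,230]),RD))
E
```

```text
9.4667 [488.11 168.92 222.85] [-81.66  68.61 222.85] 0.8980755379816114
(array([-8.93, 81.6 , -7.4 ]), array([-0.17, -0.04,  0.23]))
```

>>> {"fn": "servo_tool", "kwargs": {"motion": [[[-3,35,-4],[0,0,0],0.8],[[-6,65,-7],[0,0,0.2],0.8],[[-9,82,-7],[0,0,0.2],0.8],[[-9,82,-7],[0,0,0.2],0.8],[[-9,82,-7],[0,0,0.2],0.8]]}}

```text
time_s: 9.88
tcp_pos: [570.4, 175.5, 228.5]
orientation: [-1.954, -2.458, -0.002]
contact_force: [-0.6, -0.4, -1.1]
opening: 0.897
finger_force: 0.0
```

```bash
python3 - <<'E'
from h import *
np.set_printoptions(precision=2,suppress=True)
o=robot.get_obs(); print(o['time_s'],o['tcp_pos'],RZ.inv().apply(o['tcp_pos']-O),o['opening'])
im,d,P=snap('wrist','w2'); C=cloud(d,P); D=RZ.inv().apply(C.reshape(-1,3)-O).reshape(C.shape); z=C[...,2]
m=(abs(D[...,0])<32)&(D[...,1]>40)&(D[...,1]<170)&(z>66)&(z<80)
m=cv2.morphologyEx(m.astype(np.uint8),cv2.MORPH_OPEN,np.ones((3,3)))>0
k,l,st,_=cv2.connectedComponentsWithStats(m.astype(np.uint8)); i=1+np.argmax(st[1:,4]); m=l==i
zt=np.median(z[m]); p=RZ.inv().apply(plane(P,np.argwhere(m)[:,::-1],zt)-O)
print('vent',m.sum(),zt,p.min(0),p.max(0),cv2.minAreaRect(np.float32(p[:,:2])))
E
```

```text
9.8833 [570.39 175.46 228.46] [ -0.04  56.34 228.46] 0.8972027732895357
vent 2989 71.58274863518955 [-21.88  43.31  71.58] [ 23.04 132.93  71.58] ((0.5769424438476562, 88.1184310913086), (89.6357650756836, 44.8913459777832), 89.92998504638672)
```

View pics/w2.png

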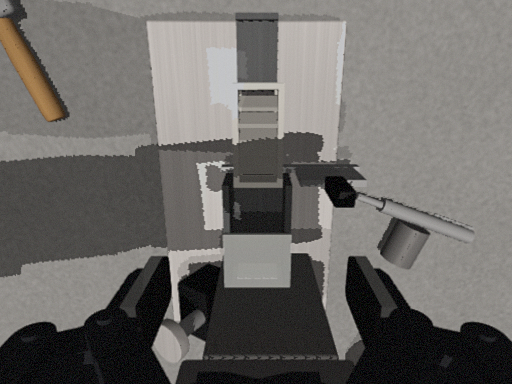

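Vent fully out and aligned, centred at dock (0.6, 88); the plunger's cap at (170,340) is back out and the gate tab at (340,190) is open. Grasping.

>>> {"fn": "servo_tool", "kwargs": {"motion": [[[20,0.6,25],[0,0,0],0.8],[[32,0.6,65],[0,0,0],0.8],[[32,0.6,105],[0,0,0],0.8],[[32,0.6,140],[0,0,0],0.8],[[32,0.6,165],[0,0,0],0.8]]}}

```text
time_s: 10.35
tcp_pos: [560.4, 206.9, 60.9]
orientation: [-1.951, -2.457, 0.002]
contact_force: [-0.7, -0.8, -1.5]
opening: 0.901
finger_force: 0.0
```

>>> {"fn": "servo_tool", "kwargs": {"motion": [[[0,0,10],[0,0,0],0.8],[[0,0,20],[0,0,0],0.8],[[0,0,26],[0,0,0],0.8],[[0,0,26],[0,0,0],0.4],[[0,0,26],[0,0,0],-0.1]]}}

```text
time_s: 10.77
tcp_pos: [564.2, 208.0, 38.4]
orientation: [-1.953, -2.459, -0.006]
contact_force: [-0.2, 0.7, 0.1]
opening: 0.64
finger_force: 0.0
```

>>> {"fn": "servo_tool", "kwargs": {"motion": [[[0,0,0],[0,0,0],-1],[[0,0,0],[0,0,0],-1],[[0,0,0],[0,0,0],-1],[[0,0,0],[0,0,0],-1],[[0,0,0],[0,0,0],-1]]}}

```text
time_s: 11.18
tcp_pos: [564.6, 208.2, 38.9]
orientation: [-1.953, -2.459, -0.007]
contact_force: [-0.0, 0.5, 7.6]
opening: 0.504
finger_force: 62.0
```

>>> {"fn": "servo_tool", "kwargs": {"motion": [[[0,0,-4],[0,0,0],-1],[[0,0,-12],[0,0,0],-1],[[0,0,-30],[0,0,0],-1],[[0,0,-60],[0,0,0],-1],[[0,0,-95],[0,0,0],-1]]}}

```text
time_s: 11.6
tcp_pos: [562.0, 207.0, 132.1]
orientation: [-1.951, -2.456, 0.001]
contact_force: [0.6, -0.0, -1.6]
opening: 0.507
finger_force: 61.1
```

>>> {"fn": "servo_tool", "kwargs": {"motion": [[[0,0,-38],[0,0,0],-1],[[0,0,-76],[0,0,0],-1],[[0,0,-114],[0,0,0],-1],[[-10,-3,-148],[0,0,0],-1],[[-30,-8,-155],[0,0,0],-1]]}}

```text
time_s: 12.02
tcp_pos: [565.1, 177.9, 294.6]
orientation: [1.949, 2.46, 0.018]
contact_force: [1.1, 0.4, 0.0]
opening: 0.506
finger_force: 61.3
```

>>> {"fn": "servo_tool", "kwargs": {"motion": [[[-30,-8,0],[0,0,0],-1],[[-60,-17,0],[0,0,0],-1],[[-90,-25,0],[0,0,0],-1],[[-120,-34,0],[0,0,0],-1],[[-150,-42,0],[0,0,0],-1]]}}

```text
time_s: 12.43
tcp_pos: [554.9, 19.0, 287.2]
orientation: [-1.952, -2.459, -0.004]
contact_force: [0.5, 0.3, -1.6]
opening: 0.508
finger_force: 61.2
```

>>> {"fn": "servo_tool", "kwargs": {"motion": [[[-30,-8,0],[0,0,0],-1],[[-60,-17,0],[0,0,0],-1],[[-90,-25,0],[0,0,0],-1],[[-120,-34,0],[0,0,0],-1],[[-150,-42,0],[0,0,0],-1]]}}

```text
time_s: 12.85
tcp_pos: [548.0, -136.7, 286.6]
orientation: [-1.952, -2.458, -0.004]
contact_force: [-0.2, 0.8, -2.0]
opening: 0.504
finger_force: 61.2
```

>>> {"fn": "servo_tool", "kwargs": {"motion": [[[-30,-8,0],[0,0,-6],-1],[[-60,-17,0],[0,0,-12],-1],[[-90,-25,0],[0,0,-18],-1],[[-115,-34,10],[0,0,-24],-1],[[-130,-42,20],[0,0,-31],-1]]}}

```text
time_s: 13.27
tcp_pos: [537.3, -274.1, 266.5]
orientation: [1.22, 2.895, 0.004]
contact_force: [0.1, 0.1, -1.8]
opening: 0.505
finger_force: 61.2
```

>>> {"fn": "servo_tool", "kwargs": {"motion": [[[0,0,20],[0,0,-7],-1],[[0,0,40],[0,0,-14],-1],[[0,0,60],[0,0,-21],-1],[[0,0,75],[0,0,-28],-1],[[0,0,85],[0,0,-35],-1]]}}

```text
time_s: 13.68
tcp_pos: [536.1, -270.6, 179.1]
orientation: [-0.289, -3.125, -0.007]
contact_force: [-1.0, -0.8, -1.4]
opening: 0.507
finger_force: 61.1
```

```bash
python3 - <<'E'
from h import *
np.set_printoptions(precision=2,suppress=True)
o=robot.get_obs(); print(o['time_s'],o['tcp_pos'],o['joints'],R.from_rotvec(o['orientation']).as_matrix()); snap('wrist','w3')
E
```

```text
13.6833 [ 536.06 -270.58  179.14] [-0.49  0.45  1.72  0.    0.97 -1.88] [[-0.98  0.18 -0.  ]
 [ 0.18  0.98  0.  ]
 [ 0.    0.   -1.  ]]
```

View pics/w3.png

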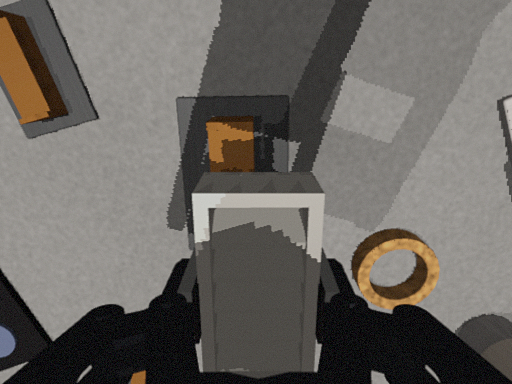

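Held vent in front. The stand's near end shows above it: plate corners (178,98)/(289,97) and bar with lip at columns 208–254, rows 117–170. I'll measure these.

```bash
python3 - <<'E'
from h import *
np.set_printoptions(precision=2,suppress=True)
im,d,P=load('w3'); C=cloud(d,P); z=C[...,2]
S=np.array([539,-291.5,0]); RS=R.from_euler('z',-9.6,degrees=True)
D=RS.inv().apply(C.reshape(-1,3)-S).reshape(C.shape)
near=(abs(D[...,0])<85)&(abs(D[...,1])<60); near[172:]=False
for n,lo,hi in(('lip',49.5,60),('bar',40,49),('plate',4,14)):
    m=near&(z>lo)&(z<hi); zz=np.median(z[m]); p=RS.inv().apply(plane(P,np.argwhere(m)[:,::-1],zz)-S)
    print(n,m.sum(),zz,np.percentile(p,[1,99],axis=0)[:,:2].ravel())
m=near&(z>40)&(z<60); rows=[]
for r in np.unique(np.argwhere(m)[:,0]):
    c=np.argwhere(m[r])[:,0]
    if len(c)>20: rows.append(np.r_[r,RS.inv().apply(plane(P,[[c.min()-.5,r],[c.max()+.5,r]],np.median(z[r][m[r]]))-S)[:,:2].ravel()])
print(np.array(rows)[::6])
# held vent rows, top plane
h=(z>150)&(z<200); vm=h.copy(); q=np.argwhere((z>TH-TH+180)&(z<220)&(abs(D[...,1])<60)); print(len(q))
o=robot.get_obs(); print(np.median(z[185:205,230:290]),np.median(z[215:300,230:290]))
for u,v in((196,198),(323,198),(196,250),(321,250)): print(u,v,z[v,u],C[v,u])
E
```

```text
lip 378 52.28269089830073 [-55.95 -19.34 -49.87  15.32]
bar 1919 44.34672690114411 [-55.85 -19.55 -14.61  15.73]
plate 5818 7.3280975391094785 [-72.22 -50.7   -5.53  47.52]
[[120.   -55.9   -6.68 -55.53  16.37]
 [126.   -52.69 -19.76 -52.11  16.4 ]
 [132.   -46.97 -19.65 -46.39  16.2 ]
 [138.   -42.18 -19.97 -41.59  16.09]
 [144.   -37.41 -20.23 -36.81  15.99]
 [150.   -32.49 -19.76 -31.89  15.89]
 [156.   -27.54 -20.07 -26.94  15.78]
 [162.   -22.57 -20.37 -21.95  15.67]
 [168.   -17.49 -19.87 -16.87  16.39]]
27352
212.076113826209 204.51194220393052
196 198 212.07548233253854 [ 490.89 -284.25  212.08]
323 198 212.6179694848746 [ 498.52 -242.56  212.62]
196 250 212.0150594765321 [ 509.72 -288.86  212.02]
321 250 213.17420125953691 [ 517.24 -245.73  213.17]
```

>>> {"fn": "servo_tool", "kwargs": {"motion": [[[-3,-10,20],[0,0,-0.8],-1],[[-6.7,-21.8,50],[0,0,-0.8],-1],[[-6.7,-21.8,80],[0,0,-0.8],-1],[[-6.7,-21.8,105],[0,0,-0.8],-1],[[-6.7,-21.8,115],[0,0,-0.8],-1]]}}

```text
time_s: 14.15
tcp_pos: [537.8, -292.5, 62.9]
orientation: [-0.281, -3.124, -0.008]
contact_force: [-0.6, 0.6, -1.1]
opening: 0.503
finger_force: 61.2
```

>>> {"fn": "servo_tool", "kwargs": {"motion": [[[0,0,5],[0,0,0],-1],[[0,0,10],[0,0,0],-1],[[0,0,14],[0,0,0],-1],[[0,0,17],[0,0,0],-1],[[0,0,17],[0,0,0],-1]]}}

```text
time_s: 14.57
tcp_pos: [540.0, -293.4, 49.0]
orientation: [-0.277, -3.129, -0.005]
contact_force: [-0.6, -0.4, -1.7]
opening: 0.506
finger_force: 61.2
```

```bash
python3 - <<'E'
from h import *
np.set_printoptions(precision=2,suppress=True)
o=robot.get_obs(); print(o['time_s'],o['tcp_pos'],o['contact_force'],R.from_rotvec(o['orientation']).as_matrix()[:,0]); im,d,P=snap('wrist','w4'); a=snap('scene','s4')[0]
cv2.imwrite('pics/pl.png',np.hstack([cv2.resize(im[40:300,110:400],(440,394)),cv2.resize(a[150:230,150:250],(360,394),interpolation=cv2.INTER_CUBIC)[:, :360]])[:,:,::-1])
E
```

```text
14.5667 [ 539.96 -293.36   48.99] [-0.57 -0.43 -1.66] [-0.98  0.18  0.  ]
```

View pics/pl.png

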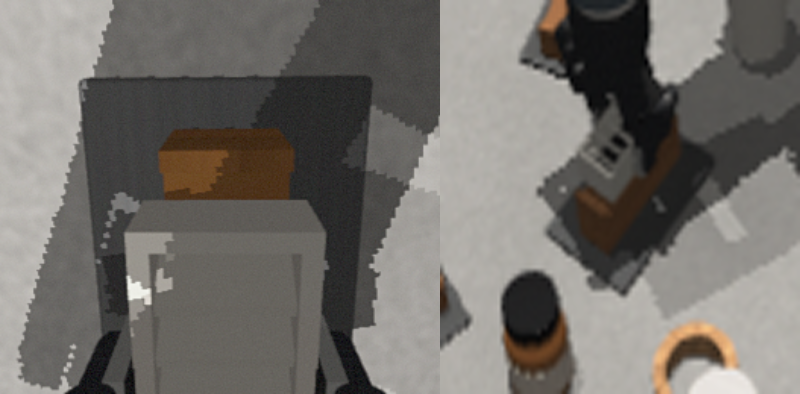

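Vent and bar are centred sideways (columns about 225 and 227) just before setting down. I'll check the lengthwise gap.

```bash
python3 - <<'E'
from h import *
np.set_printoptions(precision=2,suppress=True)
im,d,P=load('w4'); C=cloud(d,P)
S=np.array([538.8+1.4,-293.5,0]); RS=R.from_euler('z',-9.6,degrees=True)
D=RS.inv().apply(C.reshape(-1,3)-S)
D=D.reshape(C.shape); u=258
for v in range(118,206,4): print(v,D[v,u],im[v,u])
z=D[...,2]
m=(z>50)&(z<58)&(abs(D[...,1])<25)&(D[...,0]<-40); m[172:]=0; print('lip',m.sum(),np.percentile(D[m],[2,98],axis=0))
E
```

```text
118 [-60.71  -0.07   8.41] [61 58 63]
122 [-58.54  -0.09   7.34] [62 59 61]
126 [-57.12  -0.12  12.33] [67 43 18]
130 [-57.06  -0.17  26.35] [70 46 27]
134 [-57.31  -0.22  40.47] [58 35 18]
138 [-57.39  -0.25  51.57] [74 48 24]
142 [-56.08  -0.27  53.32] [117  77  45]
146 [-54.32  -0.28  52.55] [80 56 30]
150 [-52.75  -0.3   52.85] [73 44 19]
154 [-49.43  -0.3   44.89] [77 49 32]
158 [-47.62  -0.31  44.62] [75 53 25]
162 [-45.73  -0.32  44.09] [77 52 28]
166 [-44.02  -0.34  44.4 ] [76 54 22]
170 [-42.35  -0.36  44.91] [75 44 16]
174 [-44.1   -0.39  58.01] [94 91 86]
178 [-44.29  -0.41  64.51] [92 91 86]
182 [-44.1   -0.43  69.24] [94 91 88]
186 [-44.26  -0.44  74.72] [95 89 86]
190 [-44.31  -0.46  79.5 ] [100  98  92]
194 [-43.53  -0.47  81.45] [107 105  99]
198 [-42.37  -0.49  82.2 ] [108 102  98]
202 [-40.77  -0.5   81.69] [107 109 101]
lip 1400 [[-57.27 -17.28  50.73]
 [-51.34  17.48  53.61]]
```

>>> {"fn": "servo_tool", "kwargs": {"motion": [[[0,0,3],[0,0,0],-1],[[0,0,6],[0,0,0],-1],[[0,0,8],[0,0,0],-1],[[0,0,8],[0,0,0],-1],[[0,0,8],[0,0,0],-1]]}}

```text
time_s: 15.08
tcp_pos: [539.4, -293.1, 40.1]
orientation: [-0.277, -3.128, -0.006]
contact_force: [-0.3, -0.4, -0.5]
opening: 0.507
finger_force: 61.2
```

>>> {"fn": "servo_tool", "kwargs": {"motion": [[[0,0,0.5],[0,0,0],-1],[[0,0,1],[0,0,0],-1],[[0,0,1.5],[0,0,0],-1],[[0,0,1.5],[0,0,0],-1],[[0,0,1.5],[0,0,0],-1]]}}

```text
time_s: 15.5
tcp_pos: [539.6, -293.2, 39.0]
orientation: [-0.277, -3.129, -0.005]
contact_force: [-0.8, -0.1, -1.0]
opening: 0.504
finger_force: 61.4
```

>>> {"fn": "servo_tool", "kwargs": {"motion": [[[0,0,0.3],[0,0,0],-1],[[0,0,0.6],[0,0,0],-1],[[0,0,0.9],[0,0,0],-1],[[0,0,0.9],[0,0,0],-1],[[0,0,0.9],[0,0,0],-1]]}}

```text
time_s: 15.92
tcp_pos: [539.7, -293.2, 38.8]
orientation: [-0.277, -3.129, -0.005]
contact_force: [-2.0, 1.8, 8.7]
opening: 0.504
finger_force: 62.4
```

>>> {"fn": "servo_tool", "kwargs": {"motion": [[[0,0,-0.3],[0,0,0],0.05],[[0,0,-0.3],[0,0,0],0.3],[[0,0,-0.3],[0,0,0],0.7],[[0,0,-0.3],[0,0,0],0.7],[[0,0,-0.3],[0,0,0],0.7]]}}

```text
time_s: 16.33
tcp_pos: [539.5, -293.2, 38.1]
orientation: [-0.277, -3.128, -0.006]
contact_force: [-0.7, 0.7, -0.7]
opening: 0.85
finger_force: 0.0
```

>>> {"fn": "servo_tool", "kwargs": {"motion": [[[0,0,-8],[0,0,0],0.7],[[0,0,-25],[0,0,0],0.7],[[0,0,-60],[0,0,0],0.7],[[0,0,-100],[0,0,0],0.7],[[0,0,-140],[0,0,0],0.7]]}}

```text
time_s: 16.75
tcp_pos: [539.0, -293.4, 179.7]
orientation: [-0.277, -3.127, -0.007]
contact_force: [-0.1, -0.2, 0.3]
opening: 0.847
finger_force: 0.0
```

>>> {"fn": "servo_tool", "kwargs": {"motion": [[[0,0,-40],[0,0,7],0],[[0,0,-80],[0,0,14],0],[[0,0,-110],[0,0,21],0],[[0,0,-110],[0,0,28],0],[[0,0,-110],[0,0,35],0]]}}

```text
time_s: 17.17
tcp_pos: [540.8, -294.7, 292.1]
orientation: [1.212, 2.894, 0.004]
contact_force: [0.2, 0.5, -0.5]
opening: 0.501
finger_force: 0.0
```

```bash
python3 - <<'E'
from h import *
np.set_printoptions(precision=2,suppress=True)
o=robot.get_obs(); print(o['time_s'],o['tcp_pos'],o['opening'])
im,d,P=snap('wrist','w5'); C=cloud(d,P)
S=np.array([540.2,-293.5,0]); RS=R.from_euler('z',-9.6,degrees=True)
D=RS.inv().apply(C.reshape(-1,3)-S).reshape(C.shape); z=D[...,2]
m=(abs(D[...,0])<60)&(abs(D[...,1])<40)&(z>65)&(z<82); p=RS.inv().apply(plane(P,np.argwhere(m)[:,::-1],73)-S)
print('vent',m.sum(),np.median(z[m]),cv2.minAreaRect(np.float32(p[:,:2])))
m=(abs(D[...,0])<70)&(abs(D[...,1])<30)&(z>49)&(z<58); k,l,st,c=cv2.connectedComponentsWithStats(m.astype(np.uint8))
for i in range(1,k):
  if st[i,4]>60: print('lip',st[i,4],np.percentile(D[l==i],[3,97],axis=0)[:,:2].ravel())
m=(abs(D[...,0])<90)&(abs(D[...,1])<65)&(z>5)&(z<12); p=RS.inv().apply(plane(P,np.argwhere(m)[:,::-1],8)-S); print('plate',cv2.minAreaRect(np.float32(p[:,:2])))
print(move(dk([64.5,54,280]),RD))
E
```

```text
17.1667 [ 540.8 -294.7  292.1] 0.5009243578513742
vent 2117 71.05365664949312 ((-0.06999969482421875, -0.7569999694824219), (44.35783004760742, 90.09707641601562), 89.49641418457031)
lip 195 [-57.29 -17.   -51.52  16.68]
lip 206 [-37.86 -17.63 -31.23  13.46]
lip 92 [-19.8  -17.34 -17.05  13.33]
lip 79 [ -5.54 -17.27  -3.02  13.71]
lip 67 [  8.67 -16.87  11.42  12.83]
lip 76 [ 38.65 -17.83  40.56  13.2 ]
lip 174 [ 52.21 -16.9   58.06  16.81]
plate ((0.41555023193359375, 0.4451141357421875), (100.27338409423828, 149.32472229003906), 89.9997787475586)
(array([280.81, 402.87,  11.7 ]), array([ 0.16, -0.05, 31.02]))
```

View pics/w5.png

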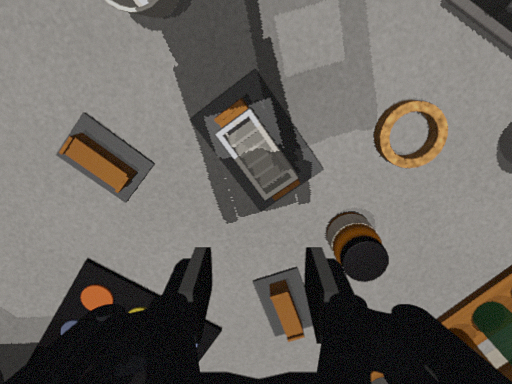

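Vent sits between the lips at about (255,155), centred to about 1 mm. Now back to the gate.

>>> {"fn": "servo_tool", "kwargs": {"motion": [[[19,27,0],[0,0,0],0],[[38,54,0],[0,0,0],0],[[57,81,0],[0,0,0],0],[[76,108,0],[0,0,0],0],[[94,134,0],[0,0,0],0]]}}

```text
time_s: 17.63
tcp_pos: [568.0, -131.3, 288.9]
orientation: [-1.2, -2.901, -0.005]
contact_force: [0.2, 0.0, -0.5]
opening: 0.501
finger_force: 0.0
```

>>> {"fn": "servo_tool", "kwargs": {"motion": [[[19,27,0],[0,0,0],0],[[38,54,0],[0,0,0],0],[[57,81,0],[0,0,0],0],[[76,108,0],[0,0,0],0],[[94,134,0],[0,0,0],0]]}}

```text
time_s: 18.05
tcp_pos: [596.6, 30.0, 289.5]
orientation: [-1.199, -2.901, -0.005]
contact_force: [1.0, -0.3, -0.1]
opening: 0.5
finger_force: 0.0
```

>>> {"fn": "servo_tool", "kwargs": {"motion": [[[19,27,0],[0,0,6],0],[[38,54,0],[0,0,12],0],[[57,81,0],[0,0,18],0],[[76,108,0],[0,0,24],0],[[93,135,12],[0,0,31],0]]}}

```text
time_s: 18.47
tcp_pos: [627.8, 191.6, 280.3]
orientation: [-1.938, -2.471, -0.008]
contact_force: [1.5, -0.2, 0.5]
opening: 0.504
finger_force: 0.0
```

>>> {"fn": "servo_tool", "kwargs": {"motion": [[[0,0,5],[0,0,0],0],[[0,0,10],[0,0,0],0],[[0,0,20],[0,0,0],0],[[0,0,20],[0,0,0],0],[[0,0,20],[0,0,0],0]]}}

```text
time_s: 18.88
tcp_pos: [626.4, 188.1, 257.2]
orientation: [-1.934, -2.471, -0.001]
contact_force: [0.4, -0.5, 0.6]
opening: 0.498
finger_force: 0.0
```

```bash
python3 - <<'E'
from h import *
np.set_printoptions(precision=2,suppress=True)
o=robot.get_obs(); print(o['time_s'],o['tcp_pos'],o['opening'],o['joints'])
im,d,P=snap('wrist','w6'); C=cloud(d,P); D=RZ.inv().apply(C.reshape(-1,3)-O).reshape(C.shape); z=D[...,2]
m=(abs(D[...,0]-64)<30)&(abs(D[...,1]-54)<25)&(z>122)&(z<140); p=RZ.inv().apply(plane(P,np.argwhere(m)[:,::-1],132)-O)
print(m.sum(),p.min(0),p.max(0)); c=(p.min(0)+p.max(0))/2
print(move(dk([c[0],c[1],98]),RD))
E
```

```text
18.8833 [626.38 188.07 257.24] 0.498463339024449 [0.27 0.44 1.54 0.   1.16 0.03]
358 [ 56.36  46.16 132.  ] [ 72.01  62.2  132.  ]
(array([ -2.44,   6.39, 159.91]), array([-0.02, -0.2 ,  0.76]))
```

>>> {"fn": "servo_tool", "kwargs": {"motion": [[[-2,6.4,35],[0,0,0.7],0],[[-2,6.4,70],[0,0,0.7],0],[[-2,6.4,105],[0,0,0.7],0],[[-2,6.4,135],[0,0,0.7],0],[[-2,6.4,147],[0,0,0.7],0]]}}

```text
time_s: 19.35
tcp_pos: [631.4, 188.1, 107.2]
orientation: [-1.949, -2.457, 0.003]
contact_force: [-0.9, -0.4, 0.7]
opening: 0.498
finger_force: 0.0
```

>>> {"fn": "servo_tool", "kwargs": {"motion": [[[0,0,6],[0,0,0],0],[[0,0,13],[0,0,0],-0.3],[[0,0,13],[0,0,0],-1],[[0,0,13],[0,0,0],-1],[[0,0,13],[0,0,0],-1]]}}

```text
time_s: 19.77
tcp_pos: [632.9, 189.3, 98.8]
orientation: [-1.95, -2.459, -0.002]
contact_force: [-5.7, -3.1, -1.8]
opening: 0.178
finger_force: 59.6
```

>>> {"fn": "servo_tool", "kwargs": {"motion": [[[0,-1,0],[0,0,0],-1],[[0,-5,0],[0,0,0],-1],[[0,-12,0],[0,0,0],-1],[[0,-20,0],[0,0,0],-1],[[0,-28,0],[0,0,0],-1]]}}

```text
time_s: 20.18
tcp_pos: [606.5, 183.2, 98.8]
orientation: [-1.951, -2.461, -0.007]
contact_force: [3.0, -2.5, 0.3]
opening: 0.178
finger_force: 59.9
```

>>> {"fn": "servo_tool", "kwargs": {"motion": [[[0,-8,0],[0,0,0],-1],[[0,-16,0],[0,0,0],-1],[[0,-24,0],[0,0,0],-1],[[0,-30,0],[0,0,0],-1],[[0,-34,0],[0,0,0],-1]]}}

```text
time_s: 20.6
tcp_pos: [572.9, 175.5, 98.7]
orientation: [-1.95, -2.46, -0.005]
contact_force: [3.0, -2.8, 5.2]
opening: 0.179
finger_force: 60.8
```

>>> {"fn": "servo_tool", "kwargs": {"motion": [[[0,-1,0],[0,0,0],-1],[[0,-3,0],[0,0,0],-1],[[0,-5,0],[0,0,0],-1],[[0,-5,0],[0,0,0],-1],[[0,-5,0],[0,0,0],-1]]}}

```text
time_s: 21.02
tcp_pos: [569.4, 174.7, 98.8]
orientation: [-1.951, -2.461, -0.008]
contact_force: [4.9, -2.7, 4.0]
opening: 0.176
finger_force: 60.6
```

>>> {"fn": "servo_tool", "kwargs": {"motion": [[[0,-1,0],[0,0,0],-1],[[0,-1.5,0],[0,0,0],-1],[[0,-1.5,0],[0,0,0],-1],[[0,-1.5,0],[0,0,0],-1],[[0,-1.5,0],[0,0,0],-1]]}}

```text
time_s: 21.43
tcp_pos: [569.3, 174.6, 98.8]
orientation: [1.951, 2.461, 0.011]
contact_force: [10.1, -0.6, 0.6]
opening: 0.179
finger_force: 59.9
```

Hard stop reached, gate shut. Letting go and rising.

>>> {"fn": "servo_tool", "kwargs": {"motion": [[[0,1.5,0],[0,0,0],-1],[[0,1.5,0],[0,0,0],-0.3],[[0,1.5,0],[0,0,0],0],[[0,1.5,0],[0,0,0],0],[[0,1.5,0],[0,0,0],0]]}}

```text
time_s: 21.85
tcp_pos: [567.3, 174.4, 97.5]
orientation: [-1.949, -2.459, -0.002]
contact_force: [0.4, -0.1, -0.1]
opening: 0.498
finger_force: 0.0
```

>>> {"fn": "servo_tool", "kwargs": {"motion": [[[0,0,-15],[0,0,0],0],[[0,0,-50],[0,0,0],0],[[0,0,-90],[0,0,0],0],[[0,0,-130],[0,0,0],0],[[0,0,-160],[0,0,0],0]]}}

```text
time_s: 22.27
tcp_pos: [568.5, 174.1, 260.9]
orientation: [-1.95, -2.46, -0.006]
contact_force: [0.7, 0.5, 0.4]
opening: 0.497
finger_force: 0.0
```

>>> {"fn": "servo_tool", "kwargs": {"motion": [[[0,0,-2],[0,0,0],0],[[0,0,-2],[0,0,0],0],[[0,0,-2],[0,0,0],0],[[0,0,-2],[0,0,0],0],[[0,0,-2],[0,0,0],0]]}}

```text
time_s: 22.68
tcp_pos: [567.3, 173.6, 258.0]
orientation: [-1.949, -2.458, 0.001]
contact_force: [-0.0, -0.8, 0.7]
opening: 0.504
finger_force: 0.0
```

```bash
python3 - <<'E'
from h import *
np.set_printoptions(precision=2,suppress=True)
o=robot.get_obs(); print(o['time_s'],o['tcp_pos'],o['opening'],o['contact_force'])
im,d,P=snap('wrist','w7'); C=cloud(d,P); D=RZ.inv().apply(C.reshape(-1,3)-O).reshape(C.shape); z=D[...,2]
m=(abs(D[...,0])<30)&(abs(D[...,1]-54)<25)&(z>122)&(z<140); p=RZ.inv().apply(plane(P,np.argwhere(m)[:,::-1],132)-O)
print('tab',m.sum(),(p.min(0)+p.max(0))/2)
snap('top','top7')
E
```

```text
22.6833 [567.3  173.56 257.97] 0.503989410419184 [-0.04 -0.77  0.67]
tab 345 [ -0.52  54.4  132.  ]
```

View pics/top7.png

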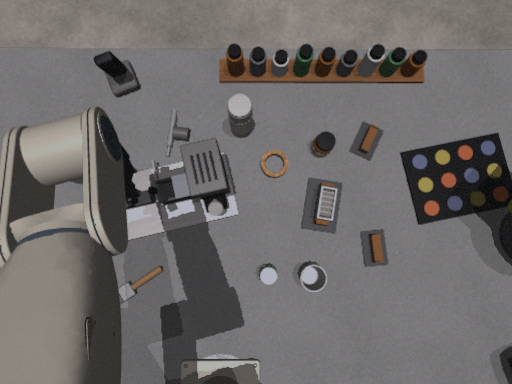

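Gate tab is back at 0 (dock x -0.5). The top view shows the vent on the large stand at (326,205), and the other items where they were.

```bash
python3 -c "
from plant import robot
print(robot.close_job())"
```

```text
the job is handed in; nothing more can be done
None
```

The job is handed in at about 23 s: the gate was opened fully, the ejector pressed to its stop and sprung back, the vent set right way up on the largest stand within about 1 mm of centre, and the gate shut again with the loose items left in place. The fingertips pressed the plunger's end stop with about 60 N for a moment, over the 40 N limit if that limit counts the fingers as well as the arm and gripper body.

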